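# Close off the full sharps jar

### The arm

A 7-joint arm with a two-finger parallel gripper is mounted at the origin on the work surface. World frame = base frame: x ahead of the robot, y to its left, z up, the work surface at z = 0. Lengths are in mm, angles in rad, forces in N, time in s.
With the tool pointing down it reaches from about 400 to 875 mm from the base axis. Payload 4.4 kg.
Tool frame: the origin (TCP) lies between the finger pads; the fingertips stand 22 mm ahead of it and the grasp point (between the pads) lies 3 mm ahead of it; z points along the fingers, y is the line along which they close (so a half turn about z gives the same grasp; the last joint's range is limited). The gripper opens to 85 mm and grips with 20 to 120 N. Pads are 22 mm wide; open, the fingers measure 114 mm over their backs; the gripper's body (76 mm by 85 mm) begins 54 mm behind the grasp point. The pads swing forward as they close: fully open they stand 13 mm farther back than shut.
Start: joints at [-1.277, 0.628, 0.038, 1.517, -0.027, 0.996, -0.02], TCP at [228.834, 608.401, 253.313] pointing down, gripper open.
Joint ranges: [-3.06, 3.06], [-0.37, 2.12], [-1.25, 1.32], [0.18, 2.47], [-1.1, 4.24], [0.23, 1.98], [-2.94, 2.94]. Speed limits (rad/s): [2.57, 2.57, 3.14, 3.14, 3.14, 3.14, 3.14].

### API

Orientations are given as [roll, pitch, yaw] about the fixed x, y, z axes, in that order (R = Rz(yaw) Ry(pitch) Rx(roll)).
In Python, from cell import ctrl gives the robot as it stands.
- The arm moves only by the tool step_arm, never from a script. Its argument "plan" is a list of rows, each an object of numbers: "dx", "dy", "dz": the shift along the tool's x, y, z scaled (see below); "ax", "ay", "az": the turn, a rotation vector about the tool's x, y, z scaled (see below); "gripper": the opening, from 0 (shut) to 1 (fully open). A call has 1 to 20 rows; each row shifts and turns the commanded pose from where the row before left it, along the tool's axes as they then stand; what a row does not reach is not made up. The controller multiplies each number of a shift by 0.3 m and each number of a turn by 90 degrees. A row lasts 1/8 s, in which the tool goes at most 62.5 mm and 10.7 degrees, less where a joint would pass 70% of its speed; a pose out of reach is approached as far as the arm can. A call with a number of a shift or a turn outside -1 to 1 is refused whole. A call with a gripper value outside its range is refused whole. The fingers move at their own pace and stop on an object; the grip force is fixed at half the most. Time passes only in rows, so rows that do not move let the fingers close. It gives the time, the measured TCP pose, the force, the opening and the grip force at its end, in the units of the state.
- ctrl.read_state(): the state, without advancing time (a new reading comes with each control period).
- ctrl.get_image(name): name is "side" or "top"; returns a dict with "color" (480x640x3 uint8, red, green, blue), "range_z" (480x640 float32, mm along the optical axis (not along the pixel's ray), 0 where there is no reading), "fx", "fy", "cx", "cy" (pixels), "T" (4x4, takes a point from camera to world coordinates). Camera axes: x right, y down, z forward; pixel columns grow to the right and rows downward; lengths in mm; the calibration is good to about 2 mm. A picture is of the moment at which its call begins.
- ctrl.finish_job(): hands the job in; it is judged then, once.
The state is a dict: "clock": time; "qpos": joint angles; "qd": joint speeds; "tau": joint torques, N m; "eef_pos": TCP position; "tool_rot": TCP orientation; "force": force on the tool from outside, world axes, zero at the start; "torque": the same for the moment, N m; "width": finger opening in mm; "gripper_force": force on a finger pad.
Only numpy, scipy, OpenCV 4.12 (cv2) and the standard library are available. Lean on these libraries where they do the work, as an engineer would, in place of code of your own. Each camera call takes 0.05 s, during which the arm holds its last target. There are 200 camera calls.

### The job

The yellow sharps jar in its counter bracket is full and must be closed off. Set the red screw lid upright on the jar's threaded neck and let go so that it sits level, then take a fresh grip of its crossbar and screw it clockwise, regripping as needed, until it is fully home and stops tight. Leave it there and do not disturb the things standing around.

Things in the scene. Friction and masses are not known exactly. Their poses are not given: they have to be found in the camera images.
- lid: Loose red screw lid, about 140 g, 104 mm across, 67 mm high, mouth down on the counter. Origin: centre of the skirt's underside; z up its axis. Skirt 28 mm deep inside, 96 mm inner diameter; 5 mm top plate; on it a crossbar along the lid's x axis, 84 mm long, 16 mm thick (y), 34 mm tall: the grip, its top at z = 67 mm.
- lid_bar (a point): Point inside the lid's crossbar, on the axis, 10 mm below the bar's top and 24 mm above the top plate: a good grasp height (lid z = 57 mm).
- lid_ceiling (a point): Centre of the underside of the lid's top plate (lid z = 28 mm). It comes down on the jar's rim when the lid is fully home.
- jar: Yellow sharps jar, 128 mm across, fixed in a white 150 mm square bracket. Origin: centre of the bracket's underside, z up. Shoulder to 108 mm, then the neck: 72 mm diameter, 88 mm over the thread, its top 12 mm tapered to 62 mm so the lid centres itself. Three-start thread, closes clockwise seen from above; 12 deg lowers the lid 1 mm.
- jar_rim (a point): Centre of the jar's flat rim, 150 mm above the counter; the lid's ceiling rests on it when home. Up to there the lid turns almost freely (under 0.2 N m); then the thread clamps, torque rises steeply against a solid stop, and 1 to 1.5 N m is properly tight. It stays tight when released.
- amber_bottle: Bystander: loose amber glass bottle, 52 mm diameter, 110 mm tall, white cap. Origin under its centre.
- slide_box: Bystander: loose blue box of microscope slides, 70 x 100 x 35 mm. Origin under its centre.
- steel_pot: Bystander: loose open steel beaker, 80 mm diameter, 75 mm tall. Origin under its centre.
- lid_rib (a point): Top of one of three white ribs on the lid's edge, at 0 deg (lid x axis); the others are at 120 and 240 deg. Each rib marks a thread lug inside the skirt, 25 mm below the ceiling.
- jar_mark (a point): One of three black marks on the jar's shoulder, 12 deg anticlockwise from the jar's x axis; the others 120 deg apart. With ribs over marks (or up to 10 deg anticlockwise of them) the lid rests some 10 mm above home, touches down after some 125 deg of turn and is tight 15 to 25 deg later. At other angles it rests up to 10 mm higher and needs up to 120 deg more.
Things that resemble listed ones, but are neither listed nor needed, are in the scene too. Of the things that look like the lid, take the one that is farthest to the robot's left at the start.

How it is judged:
By the outcome, as a careful person would: the job done as asked, in the order asked, and still so for the second after the job is handed in, with the robot touching nothing.
It also fails if it takes over 64 s, if anything falls off the work surface, if the arm or the gripper's body presses on something with over 40 N, if the wrist force passes 120 N, or if a joint passes its speed limit or range.

## Working session

There is one attempt and no reset: what is moved stays moved. The work goes in short steps, Python scripts to look and compute and a tool call to move; the robot and the scene stay as the last step left them, time stands still between calls to the robot, and variables do not carry over. Pictures are saved under pics/ and viewed, at most 10 in all, crops included, and the job is handed in when it is done.

Besides the shell and the picture viewer there is one more tool, called after "Request:" as name(argument=value, ...) on one line, values as JSON. step_arm: Moves the arm, as the interface text tells. Shifts and turns lie within -1 to 1; 1 stands for 0.3 m of shift or 90 degrees of turn. Its arguments: {"type":"object","properties":{"plan":{"type":"array"}},"required":["plan"]}

```bash
mkdir -p pics; ls; python3 - <<'E'
from cell import ctrl
import cv2,numpy as np
for n in("top","side"):
    d=ctrl.get_image(n); cv2.imwrite(f"pics/{n}0.png",d["color"][:,:,::-1]); np.savez(f"{n}0.npz",**d)
    print(n,d["fx"],d["cx"],d["cy"],np.round(d["T"],3).tolist())
s=ctrl.read_state(); print(s)
E
```

```text
pics
top 520.5138514434057 328.19584218049323 239.70366698074787 [[0.007, -0.998, 0.069, 462.935], [-1.0, -0.005, 0.026, -31.914], [-0.025, -0.069, -0.997, 1035.93], [0.0, 0.0, 0.0, 1.0]]
side 596.4845957058293 319.9372119774691 236.70371208420514 [[0.999, -0.042, 0.013, 504.723], [-0.038, -0.667, 0.744, -957.928], [-0.022, -0.744, -0.668, 963.689], [0.0, 0.0, 0.0, 1.0]]
{'clock': 0.1, 'qpos': array([-1.27680689,  0.62922718,  0.03846004,  1.51827487, -0.02698445,
        0.99630191, -0.0199923 ]), 'qd': array([-0.00202819, -0.00175363,  0.00149164, -0.0031916 , -0.00190918,
       -0.00031959,  0.00106028]), 'tau': array([ 3.60437465e-03, -5.64524102e+01,  1.23091601e+00, -1.93972957e+01,
        1.13549799e-02,  5.39598244e-03, -6.29246799e-06]), 'eef_pos': array([228.64875378, 607.89642338, 252.49624345]), 'tool_rot': array([-3.13990014e+00,  3.78207401e-05,  2.78180689e+00]), 'force': array([-0.64376999, -0.18791885, -0.12909604]), 'torque': array([0.02327126, 0.02950058, 0.01016388]), 'gripper_force': 0.0, 'width': 85.27131534289694}
```

View pics/top0.png

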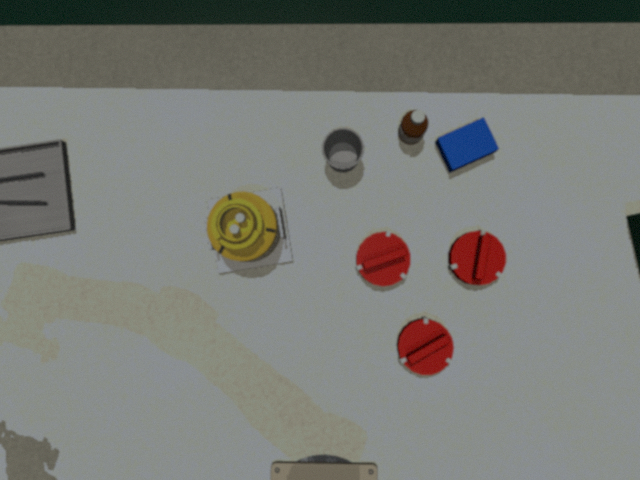

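View pics/side0.png

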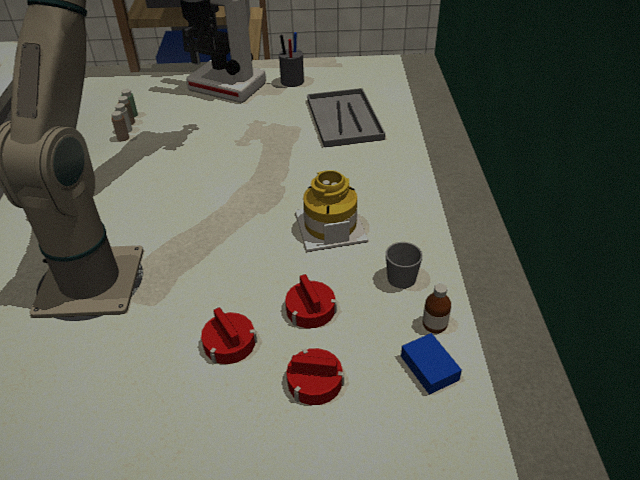

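The top view shows three red lids; the one farthest to the robot's left (+y, smallest column) is at about (383,258). The jar is at (240,228), with marks at about (229,197), (271,231) and (221,249). The pot, bottle and box are at (343,148), (414,127) and (467,145).

```bash
cat > h.py <<'E'
import numpy as np,cv2
def cloud(d):
    z=d["range_z"];v,u=np.mgrid[:480,:640]
    p=np.stack([(u-d["cx"])*z/d["fx"],(v-d["cy"])*z/d["fy"],z,np.ones_like(z)],-1)
    return (p@np.asarray(d["T"]).T)[...,:3]
def comps(mask,P,mn=4):
    n,l,s,c=cv2.connectedComponentsWithStats(mask.astype(np.uint8))
    return [(s[i,4],np.round(c[i],1),np.round(np.median(P[l==i],0),1)) for i in range(1,n) if s[i,4]>=mn]
def ang(p,c): return round(float(np.degrees(np.arctan2(p[1]-c[1],p[0]-c[0]))),1)
E
python3 - <<'E'
import numpy as np,cv2
from h import *
d=dict(np.load("top0.npz"));P=cloud(d);c=d["color"].astype(int);z=P[...,2]
r,g,b=c[...,0],c[...,1],c[...,2]
v,u=np.mgrid[:480,:640]
box=lambda u0,u1,v0,v1:(u>=u0)&(u<u1)&(v>=v0)&(v<v1)
L=box(345,425,222,296)
red=L&(r>70)&(g<60)
top=L&(abs(z-33)<8)
for nm,m in(("plate",L&(z>25)&(z<45)),("all",L&(z>20)),("bar",L&(z>58))):
    q=P[m];(cx,cy),rad=cv2.minEnclosingCircle(q[:,:2].astype(np.float32));print(nm,len(q),np.round(q.mean(0),1),round(cx,1),round(cy,1),round(rad,1),np.percentile(q[:,2],[5,50,95]).round(1))
q=P[L&(z>58)][:,:2];print("rect",cv2.minAreaRect(q.astype(np.float32)))
C=P[L&(z>20)][:,:2];C=np.array(cv2.minEnclosingCircle(C.astype(np.float32))[0])
for k in comps(L&(g>90)&(np.hypot(P[...,0]-C[0],P[...,1]-C[1])<58)&(z>12),P,2):print("rib",k,ang(k[2],C))
J=box(200,285,185,275)
print("jar hist",np.histogram(z[J],bins=range(0,170,10)))
m=J&(z>140);q=P[m];(cx,cy),rad=cv2.minEnclosingCircle(q[:,:2].astype(np.float32));print("rim",len(q),q.mean(0),cx,cy,rad)
m=J&(z>100);q=P[m];(sx,sy),rad=cv2.minEnclosingCircle(q[:,:2].astype(np.float32));print("shoulder",len(q),sx,sy,rad)
for k in comps(J&(r<70)&(z>95)&(z<118),P,3):print("mark",k,ang(k[2],(cx,cy)),np.hypot(k[2][0]-cx,k[2][1]-cy))
m=J&(z<30)&(z>3);print("bracket",cv2.minAreaRect(P[m][:,:2].astype(np.float32)))
im=cv2.resize(d["color"][180:300,195:430,::-1],None,fx=3.4,fy=3.4,interpolation=cv2.INTER_CUBIC);cv2.imwrite("pics/c.png",im);print(im.shape)
E
```

```text
plate 1953 [ 496.1 -112.1   33.3] 496.9 -112.5 55.2 [30.3 33.3 36.4]
all 2377 [ 495.8 -110.9   52.3] 490.8 -95.8 69.7 [30.5 33.8 68.4]
bar 418 [ 493.9 -105.9  141.2] 488.9 -91.0 64.5 [  64.2   67.2 1035.9]
rect ((489.07171630859375, -90.91041564941406), (15.929929733276367, 128.65216064453125), 19.371932983398438)
rib (np.int32(2), array([377.5, 232. ]), array([ 547.3, -101.2,   32.5])) -5.5
rib (np.int32(8), array([387.2, 235. ]), array([ 541.5, -119.4,   34. ])) -25.0
rib (np.int32(25), array([358.4, 266.9]), array([479.6, -63.8,  33.4])) 109.3
rib (np.int32(7), array([401.3, 274.6]), array([ 464.8, -146.6,   35.7])) -117.1
jar hist (array([1745,  760,   41,   30,   48,   61,  141,  123,   44,  865, 1082,
        410,   88,  715,  511,  134]), array([  0,  10,  20,  30,  40,  50,  60,  70,  80,  90, 100, 110, 120,
       130, 140, 150, 160]))
rim 669 [547.66464035 141.51710847 177.79210458] 512.080322265625 79.07435607910156 121.38223266601562
shoulder 2964 517.9483032226562 86.92108917236328 130.951171875
mark (np.int32(7), array([229.4, 196.7]), array([604. , 172.5, 102. ])) 45.5 131.06325990461957
mark (np.int32(4), array([221. , 224.5]), array([552.4, 183.3, 116.2])) 68.9 111.75267899844624
mark (np.int32(17), array([270.5, 229.9]), array([544.1,  96. , 103.3])) 27.9 36.217912479190154
mark (np.int32(16), array([221.1, 248.9]), array([509.3, 185.5, 102.2])) 91.5 106.46195506319897
bracket ((554.1607055664062, 166.80270385742188), (179.09088134765625, 173.22262573242188), 0.40725696086883545)
(408, 799, 3)
```

View pics/c.png

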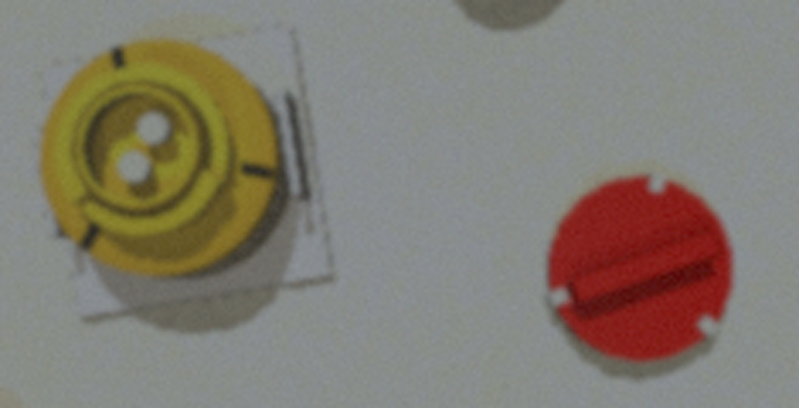

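The crop shows the lid's bar aligned with the rib at crop (558,295). The other two ribs are at (657,183) and (708,325). The jar's marks are at (118,57), (257,170) and (89,235). Next I'll filter the depth dropouts.

```bash
python3 - <<'E'
import numpy as np,cv2
from h import *
d=dict(np.load("top0.npz"));P=cloud(d);c=d["color"].astype(int);z=P[...,2]
ok=d["range_z"]>0
r,g,b=c[...,0],c[...,1],c[...,2]
v,u=np.mgrid[:480,:640]
box=lambda u0,u1,v0,v1:(u>=u0)&(u<u1)&(v>=v0)&(v<v1)&ok&(z<170)
T=np.asarray(d["T"])
def at(u,v,h):  # ray to plane z=h
    D=T[:3,:3]@np.array([(u-d["cx"])/d["fx"],(v-d["cy"])/d["fy"],1]);o=T[:3,3];return o+D*(h-o[2])/D[2]
L=box(345,425,222,296)
B=L&(z>58)&(z<75)
q=P[B][:,:2].astype(np.float32);R=cv2.minAreaRect(q);print("bar",R,q.mean(0)); w,V=np.linalg.eigh(np.cov(q.T));print("pca",np.degrees(np.arctan2(V[1,1],V[0,1])))
m=(box(345,425,222,296)&(z>22)).astype(np.uint8);m=cv2.morphologyEx(m,cv2.MORPH_OPEN,np.ones((3,3)))
m=((r-g>25)&box(345,425,222,296)&(z>-50)).astype(np.uint8);m=cv2.morphologyEx(m,cv2.MORPH_CLOSE,np.ones((5,5)))
k=max(cv2.findContours(m,0,1)[0],key=cv2.contourArea);h=cv2.convexHull(k);e=cv2.fitEllipse(h);C=at(*e[0],33);print("lid",e,C)
for p in((358.7,266.6),(388.2,233.8),(403.2,275.4)):
    x=at(*p,33);print("rib",ang(x,C),np.hypot(*(x-C)[:2]))
J=box(200,285,185,275)
m=((r>90)&(b<70)&J&(z>90)).astype(np.uint8);m=cv2.morphologyEx(m,cv2.MORPH_CLOSE,np.ones((7,7)))
k=max(cv2.findContours(m,0,1)[0],key=cv2.contourArea);e=cv2.fitEllipse(cv2.convexHull(k));S=at(*e[0],108);print("shoulder",e,S)
m=J&(z>146)&(z<156);q=P[m];print("rim",len(q),q.mean(0),cv2.fitEllipse(cv2.convexHull(q[:,:2].astype(np.float32))))
for p in((229.5,196.8),(270.6,230.2),(221.2,249)):
    x=at(*p,106);print("mark",ang(x,S),np.hypot(*(x-S)[:2]),x)
m=J&(z<17)&(z>5)&(g>100);print("bracket",cv2.minAreaRect(P[m][:,:2].astype(np.float32)))
for nm,bb in(("pot",(318,368,120,180)),("bottle",(395,432,100,150)),("box",(430,502,112,178))):
    m=box(*bb)&(z>15);print(nm,np.median(P[m],0),P[m].max(0))
E
```

```text
bar ((496.551513671875, -112.18365478515625), (15.929929733276367, 83.55237579345703), 19.371932983398438) [ 496.5093   -111.985794]
pca 109.43022398581596
lid ((383.0599060058594, 258.7114562988281), (55.04706573486328, 55.283935546875), 155.76112365722656) [ 495.82192254 -111.84325773   33.        ]
rib 108.3 49.20882368343974
rib -11.6 49.08927539362197
rib -129.5 49.88352725386267
shoulder ((241.587158203125, 226.20562744140625), (68.22378540039062, 69.0857162475586), 64.64735412597656) [550.202471   147.94044246 108.        ]
rim 314 [551.44397249 148.43690304 149.5632494 ] ((552.5335083007812, 150.78707885742188), (64.73530578613281, 67.12848663330078), 124.25526428222656)
mark 23.6 58.411765610658954 [603.73748023 171.30574039 106.        ]
mark -97.4 52.60684645513956 [543.42584132  95.7718927  106.        ]
mark 138.5 54.97464498233576 [509.05217644 184.39404103 106.        ]
bracket ((554.9691772460938, 163.71861267089844), (176.68507385253906, 165.01095581054688), 2.1493396759033203)
pot [721.41629198 -33.49109739  59.62943762] [741.71419604   5.80703133  80.24977813]
bottle [ 741.50261335 -163.27852778   76.10781905] [ 775.51368548 -142.03812709  113.86520423]
box [ 719.4915385  -274.38859357   34.95221269] [ 773.50344186 -216.60304265   40.95472437]
```

Request:
step_arm(plan=[{"dx": -0.105,"dy": -0.121,"gripper": 1},{"dx": -0.105,"dy": -0.121,"gripper": 1},{"dx": -0.105,"dy": -0.121,"gripper": 1},{"dx": -0.105,"dy": -0.121,"gripper": 1},{"dx": -0.105,"dy": -0.121,"gripper": 1},{"dx": -0.105,"dy": -0.121,"gripper": 1},{"dx": -0.105,"dy": -0.121,"gripper": 1},{"dx": -0.105,"dy": -0.121,"gripper": 1},{"dx": -0.105,"dy": -0.121,"gripper": 1},{"dx": -0.105,"dy": -0.121,"gripper": 1},{"dx": -0.105,"dy": -0.121,"gripper": 1},{"dx": -0.105,"dy": -0.121,"gripper": 1},{"dx": -0.105,"dy": -0.121,"gripper": 1},{"dx": -0.105,"dy": -0.121,"gripper": 1},{"dx": -0.105,"dy": -0.121,"gripper": 1},{"dx": -0.105,"dy": -0.121,"gripper": 1},{"az": 0.111,"gripper": 1},{"az": 0.111,"gripper": 1},{"az": 0.111,"gripper": 1},{"az": 0.111,"gripper": 1}])

```text
invalid input
```

```bash
cat > go.py <<'E'
import sys,numpy as np
from cell import ctrl
from scipy.spatial.transform import Rotation as R
s=ctrl.read_state();np.set_printoptions(precision=3,suppress=True)
print("t",s["clock"],"p",s["eef_pos"],"rpy",np.degrees(s["tool_rot"]),"q",s["qpos"],"F",s["force"],"M",s["torque"],s["width"],s["gripper_force"])
if len(sys.argv)>4:
    x,y,z,yaw=map(float,sys.argv[1:5]);n=float(sys.argv[5])
    Rm=R.from_euler("xyz",s["tool_rot"])
    d=Rm.inv().apply(np.array([x,y,z])-s["eef_pos"])/300/n
    a=(Rm.inv()*R.from_euler("xyz",[180,0,yaw],degrees=True)).as_rotvec(degrees=True)/90/n
    print("per row shift",d,"turn",a)
E
python3 go.py 496.4 -112 100 109.2 5
```

```text
t 0.1 p [228.649 607.896 252.496] rpy [-179.903    0.002  159.386] q [-1.277  0.629  0.038  1.518 -0.027  0.996 -0.02 ] F [-0.644 -0.188 -0.129] M [0.023 0.03  0.01 ] 85.27131534289694 0.0
per row shift [-0.336 -0.386  0.102] turn [-0.     0.     0.112]
```

Request:
step_arm(plan=[{"dx": -0.105,"dy": -0.121,"dz": 0,"ax": 0,"ay": 0,"az": 0,"gripper": 1}])

```text
clock: 0.22
eef_pos: [243.0, 565.6, 252.3]
tool_rot: [3.141, -0.002, 2.787]
force: [1.1, 0.0, 0.4]
width: 85.4
gripper_force: 0.0
```

Request:
step_arm(plan=[{"dx": -0.105,"dy": -0.121,"dz": 0,"ax": 0,"ay": 0,"az": 0,"gripper": 1},{"dx": -0.105,"dy": -0.121,"dz": 0,"ax": 0,"ay": 0,"az": 0,"gripper": 1},{"dx": -0.105,"dy": -0.121,"dz": 0,"ax": 0,"ay": 0,"az": 0,"gripper": 1},{"dx": -0.105,"dy": -0.121,"dz": 0,"ax": 0,"ay": 0,"az": 0,"gripper": 1},{"dx": -0.105,"dy": -0.121,"dz": 0,"ax": 0,"ay": 0,"az": 0,"gripper": 1},{"dx": -0.105,"dy": -0.121,"dz": 0,"ax": 0,"ay": 0,"az": 0,"gripper": 1},{"dx": -0.105,"dy": -0.121,"dz": 0,"ax": 0,"ay": 0,"az": 0,"gripper": 1},{"dx": -0.105,"dy": -0.121,"dz": 0,"ax": 0,"ay": 0,"az": 0,"gripper": 1},{"dx": -0.105,"dy": -0.121,"dz": 0,"ax": 0,"ay": 0,"az": 0,"gripper": 1},{"dx": -0.105,"dy": -0.121,"dz": 0,"ax": 0,"ay": 0,"az": 0,"gripper": 1},{"dx": -0.105,"dy": -0.121,"dz": 0,"ax": 0,"ay": 0,"az": 0,"gripper": 1},{"dx": -0.105,"dy": -0.121,"dz": 0,"ax": 0,"ay": 0,"az": 0,"gripper": 1},{"dx": -0.105,"dy": -0.121,"dz": 0,"ax": 0,"ay": 0,"az": 0,"gripper": 1},{"dx": -0.105,"dy": -0.121,"dz": 0,"ax": 0,"ay": 0,"az": 0,"gripper": 1},{"dx": -0.105,"dy": -0.121,"dz": 0,"ax": 0,"ay": 0,"az": 0,"gripper": 1},{"dx": 0,"dy": 0,"dz": 0,"ax": 0,"ay": 0,"az": 0.111,"gripper": 1},{"dx": 0,"dy": 0,"dz": 0,"ax": 0,"ay": 0,"az": 0.111,"gripper": 1},{"dx": 0,"dy": 0,"dz": 0,"ax": 0,"ay": 0,"az": 0.111,"gripper": 1},{"dx": 0,"dy": 0,"dz": 0,"ax": 0,"ay": 0,"az": 0.111,"gripper": 1}])

```text
clock: 2.6
eef_pos: [495.8, -112.6, 253.0]
tool_rot: [-3.141, -0.001, 2.078]
force: [0.2, -0.1, 0.7]
width: 85.6
gripper_force: 0.0
```

```bash
python3 go.py 496.4 -112 100 109.2 3
```

```text
t 2.6 p [ 495.78  -112.634  252.999] rpy [-179.967   -0.03   119.088] q [-0.067  0.445  0.336  1.913 -0.196  0.816  0.881] F [ 0.185 -0.065  0.742] M [ 0.06  -0.022 -0.01 ] 85.6022371726191 0.0
per row shift [0.    0.001 0.17 ] turn [-0.    -0.     0.037]
```

Request:
step_arm(plan=[{"dx": 0,"dy": 0.003,"dz": 0.16,"ax": 0,"ay": 0,"az": 0.055,"gripper": 1},{"dx": 0,"dy": 0,"dz": 0.16,"ax": 0,"ay": 0,"az": 0.055,"gripper": 1},{"dx": 0,"dy": 0,"dz": 0.15,"ax": 0,"ay": 0,"az": 0,"gripper": 1},{"dx": 0,"dy": 0,"dz": 0.1,"ax": 0,"ay": 0,"az": 0,"gripper": 1},{"dx": 0,"dy": 0,"dz": 0.073,"ax": 0,"ay": 0,"az": 0,"gripper": 1},{"dx": 0,"dy": 0,"dz": 0,"ax": 0,"ay": 0,"az": 0,"gripper": 0.5},{"dx": 0,"dy": 0,"dz": 0,"ax": 0,"ay": 0,"az": 0,"gripper": 0},{"dx": 0,"dy": 0,"dz": 0,"ax": 0,"ay": 0,"az": 0,"gripper": 0},{"dx": 0,"dy": 0,"dz": 0,"ax": 0,"ay": 0,"az": 0,"gripper": 0},{"dx": 0,"dy": 0,"dz": 0,"ax": 0,"ay": 0,"az": 0,"gripper": 0},{"dx": 0,"dy": 0,"dz": 0,"ax": 0,"ay": 0,"az": 0,"gripper": 0}])

```text
clock: 3.98
eef_pos: [497.3, -112.3, 61.4]
tool_rot: [3.14, 0.001, 1.912]
force: [0.7, 1.4, 5.6]
width: 15.1
gripper_force: 59.4
```

```bash
python3 go.py 551.7 149.8 240 146.6 8
```

```text
t 3.975 p [ 497.348 -112.321   61.424] rpy [179.92    0.037 109.528] q [ 0.034  0.755  0.201  2.054 -0.392  0.367  0.89 ] F [0.674 1.433 5.641] M [ 0.045  0.21  -0.015] 15.064386585856987 59.356430768966675
per row shift [ 0.095  0.058 -0.074] turn [ 0.     0.    -0.051]
```

Request:
step_arm(plan=[{"dx": 0,"dy": 0,"dz": -0.1,"ax": 0,"ay": 0,"az": 0,"gripper": 0},{"dx": 0,"dy": 0,"dz": -0.16,"ax": 0,"ay": 0,"az": 0,"gripper": 0},{"dx": 0,"dy": 0,"dz": -0.16,"ax": 0,"ay": 0,"az": 0,"gripper": 0},{"dx": 0,"dy": 0,"dz": -0.16,"ax": 0,"ay": 0,"az": 0,"gripper": 0},{"dx": 0.095,"dy": 0.058,"dz": -0.03,"ax": 0,"ay": 0,"az": 0,"gripper": 0},{"dx": 0.095,"dy": 0.058,"dz": 0,"ax": 0,"ay": 0,"az": 0,"gripper": 0},{"dx": 0.095,"dy": 0.058,"dz": 0,"ax": 0,"ay": 0,"az": 0,"gripper": 0},{"dx": 0.095,"dy": 0.058,"dz": 0,"ax": 0,"ay": 0,"az": 0,"gripper": 0},{"dx": 0.095,"dy": 0.058,"dz": 0,"ax": 0,"ay": 0,"az": 0,"gripper": 0},{"dx": 0.095,"dy": 0.058,"dz": 0,"ax": 0,"ay": 0,"az": 0,"gripper": 0},{"dx": 0.095,"dy": 0.058,"dz": 0,"ax": 0,"ay": 0,"az": 0,"gripper": 0},{"dx": 0.095,"dy": 0.058,"dz": 0,"ax": 0,"ay": 0,"az": 0,"gripper": 0},{"dx": 0,"dy": 0,"dz": 0,"ax": 0,"ay": 0,"az": -0.103,"gripper": 0},{"dx": 0,"dy": 0,"dz": 0,"ax": 0,"ay": 0,"az": -0.103,"gripper": 0},{"dx": 0,"dy": 0,"dz": 0,"ax": 0,"ay": 0,"az": -0.103,"gripper": 0},{"dx": 0,"dy": 0,"dz": 0,"ax": 0,"ay": 0,"az": -0.103,"gripper": 0},{"dx": 0,"dy": 0,"dz": 0,"ax": 0,"ay": 0,"az": 0,"gripper": 0}])

```text
clock: 6.1
eef_pos: [551.5, 149.0, 243.5]
tool_rot: [3.142, -0.001, 2.557]
force: [0.4, -0.1, -2.2]
width: 15.3
gripper_force: 59.0
```

```bash
python3 go.py 551.7 149.8 200 146.6 1; python3 - <<'E'
from cell import ctrl
import cv2,numpy as np
from h import *
a=[]
d=ctrl.get_image("side");a.append(d["color"][140:300,240:420]); np.savez("s1.npz",**d)
cv2.imwrite("pics/s1.png",cv2.resize(a[0][:,:,::-1],None,fx=3.5,fy=3.5,interpolation=2))
P=cloud(d);c=d["color"].astype(int);z=P[...,2]
# lid visible (red) pts
m=(c[...,0]-c[...,1]>50)&(d["range_z"]>0)&(z>165)&(z<320)&(abs(P[...,0]-552)<90)&(abs(P[...,1]-150)<90)
q=P[m];print(len(q),np.percentile(q,[1,50,99],axis=0))
E
```

```text
t 6.1 p [551.469 149.029 243.497] rpy [179.995  -0.033 146.502] q [-0.448  0.533  0.207  1.758 -0.138  0.865  0.807] F [ 0.421 -0.093 -2.159] M [ 0.004 -0.02   0.013] 15.293285280453428 58.95131528377533
per row shift [0.001 0.003 0.145] turn [ 0.    -0.    -0.001]
776 [[503.37196454  95.06584825 183.71483061]
 [560.44517282 121.51275715 214.52198356]
 [598.95111259 166.65308683 250.19385604]]
```

View pics/s1.png

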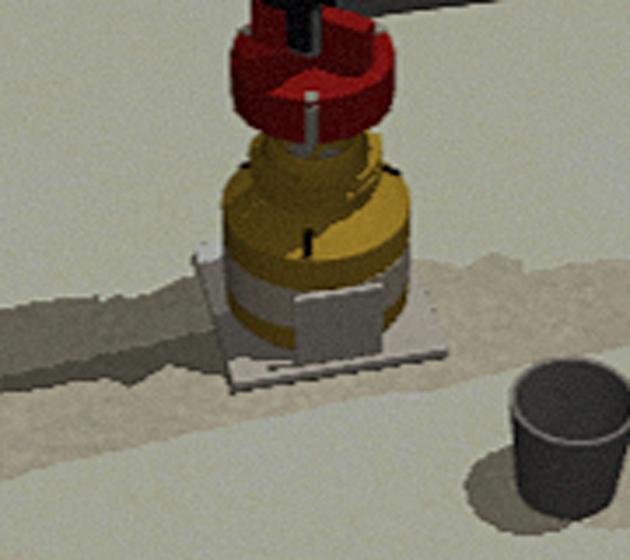

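The side view shows the lid held level over the neck. Its front rib at (311,100) is a few degrees anticlockwise of the mark at (307,240), as wanted, so I'll lower it.

Request:
step_arm(plan=[{"dx": 0.001,"dy": 0.003,"dz": 0.05,"ax": 0,"ay": 0,"az": 0,"gripper": 0},{"dx": 0,"dy": 0,"dz": 0.05,"ax": 0,"ay": 0,"az": 0,"gripper": 0},{"dx": 0,"dy": 0,"dz": 0.035,"ax": 0,"ay": 0,"az": 0,"gripper": 0},{"dx": 0,"dy": 0,"dz": 0.02,"ax": 0,"ay": 0,"az": 0,"gripper": 0},{"dx": 0,"dy": 0,"dz": 0,"ax": 0,"ay": 0,"az": 0,"gripper": 0}])

```text
clock: 6.78
eef_pos: [551.9, 150.0, 196.3]
tool_rot: [-3.141, -0.001, 2.559]
force: [-0.7, -0.2, -0.6]
width: 15.2
gripper_force: 58.9
```

Request:
step_arm(plan=[{"dx": 0,"dy": 0,"dz": 0.004,"ax": 0,"ay": 0,"az": 0,"gripper": 0},{"dx": 0,"dy": 0,"dz": 0.004,"ax": 0,"ay": 0,"az": 0,"gripper": 0},{"dx": 0,"dy": 0,"dz": 0,"ax": 0,"ay": 0,"az": 0,"gripper": 0}])

```text
clock: 7.15
eef_pos: [552.2, 150.1, 194.7]
tool_rot: [3.141, 0.0, 2.559]
force: [0.6, 0.5, -1.1]
width: 15.0
gripper_force: 58.9
```

Request:
step_arm(plan=[{"dx": 0,"dy": 0,"dz": 0.004,"ax": 0,"ay": 0,"az": 0,"gripper": 0},{"dx": 0,"dy": 0,"dz": 0.003,"ax": 0,"ay": 0,"az": 0,"gripper": 0},{"dx": 0,"dy": 0,"dz": 0,"ax": 0,"ay": 0,"az": 0,"gripper": 0}])

```text
clock: 7.52
eef_pos: [552.4, 150.1, 193.7]
tool_rot: [3.141, 0.0, 2.559]
force: [-1.9, -1.0, 7.6]
width: 15.2
gripper_force: 60.4
```

Request:
step_arm(plan=[{"dx": 0,"dy": 0,"dz": 0,"ax": 0,"ay": 0,"az": 0,"gripper": 0.5},{"dx": 0,"dy": 0,"dz": 0,"ax": 0,"ay": 0,"az": 0,"gripper": 1},{"dx": 0,"dy": 0,"dz": 0,"ax": 0,"ay": 0,"az": 0,"gripper": 1},{"dx": 0,"dy": 0,"dz": 0,"ax": 0,"ay": 0,"az": 0,"gripper": 1},{"dx": 0,"dy": 0,"dz": 0,"ax": 0,"ay": 0,"az": 0,"gripper": 1},{"dx": 0,"dy": 0,"dz": -0.1,"ax": 0,"ay": 0,"az": 0,"gripper": 1},{"dx": 0,"dy": 0,"dz": -0.12,"ax": 0,"ay": 0,"az": 0,"gripper": 1},{"dx": 0,"dy": 0,"dz": 0,"ax": 0,"ay": 0,"az": 0,"gripper": 1}])

```text
clock: 8.52
eef_pos: [553.9, 150.4, 261.1]
tool_rot: [3.137, 0.004, 2.559]
force: [0.1, 0.0, -1.0]
width: 85.3
gripper_force: 0.0
```

```bash
cat > look.py <<'E'
import sys
from cell import ctrl
import cv2,numpy as np
from h import *
d=ctrl.get_image("side")
cv2.imwrite(f"pics/{sys.argv[1]}.png",cv2.resize(d["color"][100:260,240:420,::-1],None,fx=3.5,fy=3.5,interpolation=2))
P=cloud(d);c=d["color"].astype(int);z=P[...,2]
m=(c[...,0]-c[...,1]>40)&(d["range_z"]>0)&(z>100)&(z<320)&(abs(P[...,0]-552)<90)&(abs(P[...,1]-150)<90)
q=P[m];print(len(q),np.percentile(q,[1,50,99],axis=0).round(1))
h,e=np.histogram(q[:,2],bins=np.arange(110,220,2));print({int(a):int(n) for a,n in zip(e,h)})
# top plate plane: low-slope region
pl=q[(q[:,2]>np.percentile(q[:,2],99)-42)&(q[:,2]<np.percentile(q[:,2],99)-27)]
for _ in range(3):
    A=np.c_[pl[:,:2]-[552,150],np.ones(len(pl))];k=np.linalg.lstsq(A,pl[:,2],rcond=None)[0];r=pl[:,2]-A@k;pl=pl[abs(r)<2*r.std()]
print("plate z, tilt deg",k[2].round(2),np.degrees(k[:2]).round(2),len(pl),r.std())
E
python3 look.py s2; python3 go.py
```

```text
1406 [[503.9  97.  133.2]
 [549.4 127.3 165.8]
 [599.5 170.9 200.9]]
{110: 2, 112: 1, 114: 0, 116: 0, 118: 0, 120: 0, 122: 0, 124: 0, 126: 0, 128: 1, 130: 8, 132: 9, 134: 26, 136: 20, 138: 28, 140: 23, 142: 22, 144: 29, 146: 28, 148: 21, 150: 27, 152: 27, 154: 30, 156: 22, 158: 30, 160: 31, 162: 106, 164: 229, 166: 165, 168: 39, 170: 29, 172: 19, 174: 19, 176: 31, 178: 23, 180: 18, 182: 23, 184: 27, 186: 25, 188: 28, 190: 30, 192: 19, 194: 31, 196: 45, 198: 74, 200: 36, 202: 5, 204: 0, 206: 0, 208: 0, 210: 0, 212: 0, 214: 0, 216: 0}
plate z, tilt deg 165.53 [-0.36  0.78] 531 1.7682609083797747
t 8.575 p [552.711 150.263 259.426] rpy [179.883   0.087 146.605] q [-0.454  0.516  0.213  1.738 -0.134  0.9    0.803] F [-0.572 -0.379  0.013] M [ 0.019 -0.003 -0.007] 85.12342596710012 0.0
```

View pics/s2.png

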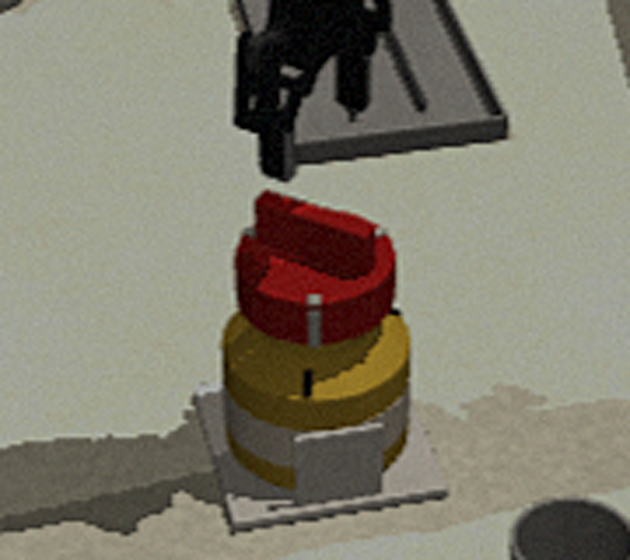

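The lid sits level on the neck: the plate is at 165.5 mm, so the lid is about 10 mm above home, and its rib is just past the mark. Now the fresh grip.

Request:
step_arm(plan=[{"dx": 0,"dy": 0,"dz": 0.1,"ax": 0,"ay": 0,"az": 0,"gripper": 1},{"dx": 0,"dy": 0,"dz": 0.08,"ax": 0,"ay": 0,"az": 0,"gripper": 1},{"dx": 0,"dy": 0,"dz": 0.038,"ax": 0,"ay": 0,"az": 0,"gripper": 1},{"dx": 0,"dy": 0,"dz": 0,"ax": 0,"ay": 0,"az": 0,"gripper": 0.5},{"dx": 0,"dy": 0,"dz": 0,"ax": 0,"ay": 0,"az": 0,"gripper": 0},{"dx": 0,"dy": 0,"dz": 0,"ax": 0,"ay": 0,"az": 0,"gripper": 0},{"dx": 0,"dy": 0,"dz": 0,"ax": 0,"ay": 0,"az": 0,"gripper": 0},{"dx": 0,"dy": 0,"dz": 0,"ax": 0,"ay": 0,"az": 0,"gripper": 0},{"dx": 0,"dy": 0,"dz": 0,"ax": 0,"ay": 0,"az": 0,"gripper": 0}])

```text
clock: 9.7
eef_pos: [552.5, 150.2, 193.7]
tool_rot: [3.14, 0.001, 2.559]
force: [-0.7, -0.5, 6.2]
width: 14.8
gripper_force: 59.9
```

```bash
python3 go.py
```

```text
t 9.7 p [552.542 150.244 193.714] rpy [179.935   0.044 146.602] q [-0.438  0.597  0.192  1.805 -0.158  0.753  0.824] F [-0.698 -0.473  6.187] M [-0.082  0.099  0.011] 14.822834859935266 59.90045249462128
```

Request:
step_arm(plan=[{"dx": 0,"dy": 0,"dz": 0.0025,"ax": 0,"ay": 0,"az": 0.1,"gripper": 0},{"dx": 0,"dy": 0,"dz": 0.0025,"ax": 0,"ay": 0,"az": 0.1,"gripper": 0},{"dx": 0,"dy": 0,"dz": 0.0025,"ax": 0,"ay": 0,"az": 0.1,"gripper": 0},{"dx": 0,"dy": 0,"dz": 0.0025,"ax": 0,"ay": 0,"az": 0.1,"gripper": 0}])

```text
clock: 10.2
eef_pos: [552.5, 149.4, 190.7]
tool_rot: [3.141, 0.001, 1.926]
force: [0.6, -1.0, 5.2]
width: 15.0
gripper_force: 60.1
```

```bash
python3 go.py
```

```text
t 10.2 p [552.485 149.42  190.674] rpy [179.962   0.054 110.339] q [-0.553  0.622  0.374  1.811 -0.311  0.765  0.339] F [ 0.629 -0.987  5.247] M [-0.586  0.032  0.218] 14.988449748396079 60.08606314659119
```

Request:
step_arm(plan=[{"dx": 0,"dy": 0,"dz": 0.0025,"ax": 0,"ay": 0,"az": 0.1,"gripper": 0},{"dx": 0,"dy": 0,"dz": 0.0025,"ax": 0,"ay": 0,"az": 0.1,"gripper": 0},{"dx": 0,"dy": 0,"dz": 0.0025,"ax": 0,"ay": 0,"az": 0.1,"gripper": 0},{"dx": 0,"dy": 0,"dz": 0.0025,"ax": 0,"ay": 0,"az": 0.1,"gripper": 0},{"dx": 0,"dy": 0,"dz": 0.0025,"ax": 0,"ay": 0,"az": 0.1,"gripper": 0},{"dx": 0,"dy": 0,"dz": 0.0025,"ax": 0,"ay": 0,"az": 0.1,"gripper": 0},{"dx": 0,"dy": 0,"dz": 0.0025,"ax": 0,"ay": 0,"az": 0.1,"gripper": 0},{"dx": 0,"dy": 0,"dz": 0.0025,"ax": 0,"ay": 0,"az": 0.1,"gripper": 0}])

```text
clock: 11.2
eef_pos: [551.2, 147.8, 184.7]
tool_rot: [3.141, 0.003, 0.669]
force: [-3.5, -4.1, 8.9]
width: 15.4
gripper_force: 60.7
```

```bash
python3 go.py
```

```text
t 11.2 p [551.174 147.77  184.694] rpy [179.954   0.187  38.336] q [-0.755  0.714  0.728  1.824 -0.617  0.848 -0.624] F [-3.533 -4.101  8.888] M [-1.028  1.217  0.39 ] 15.436989745630813 60.6641149520874
```

Request:
step_arm(plan=[{"dx": 0,"dy": 0,"dz": 0.0025,"ax": 0,"ay": 0,"az": 0.08,"gripper": 0},{"dx": 0,"dy": 0,"dz": 0.002,"ax": 0,"ay": 0,"az": 0.08,"gripper": 0},{"dx": 0,"dy": 0,"dz": 0,"ax": 0,"ay": 0,"az": 0,"gripper": 0}])

```text
clock: 11.58
eef_pos: [551.7, 149.3, 183.4]
tool_rot: [3.141, 0.001, 0.421]
force: [-2.0, -1.5, 9.8]
width: 15.0
gripper_force: 60.7
```

```bash
python3 go.py
```

```text
t 11.575 p [551.675 149.308 183.426] rpy [179.992   0.052  24.098] q [-0.79   0.74   0.795  1.825 -0.678  0.873 -0.817] F [-1.969 -1.548  9.771] M [-0.214  0.803 -0.077] 14.974985990346847 60.65045714378357
```

Request:
step_arm(plan=[{"dx": 0,"dy": 0,"dz": 0.001,"ax": 0,"ay": 0,"az": 0.06,"gripper": 0},{"dx": 0,"dy": 0,"dz": 0.001,"ax": 0,"ay": 0,"az": 0.06,"gripper": 0},{"dx": 0,"dy": 0,"dz": 0,"ax": 0,"ay": 0,"az": 0,"gripper": 0}])

```text
clock: 11.95
eef_pos: [552.7, 149.6, 183.3]
tool_rot: [3.141, -0.001, 0.233]
force: [-2.1, -1.2, 11.5]
width: 15.1
gripper_force: 60.9
```

```bash
python3 go.py
```

```text
t 11.95 p [552.653 149.602 183.329] rpy [179.979  -0.076  13.337] q [-0.815  0.76   0.845  1.825 -0.721  0.895 -0.966] F [-2.111 -1.186 11.469] M [-0.207  0.575 -0.175] 15.065813727754456 60.913023948669434
```

Request:
step_arm(plan=[{"dx": 0,"dy": 0,"dz": 0,"ax": 0,"ay": 0,"az": 0.06,"gripper": 0},{"dx": 0,"dy": 0,"dz": 0,"ax": 0,"ay": 0,"az": 0.06,"gripper": 0},{"dx": 0,"dy": 0,"dz": 0,"ax": 0,"ay": 0,"az": 0,"gripper": 0}])

```text
clock: 12.32
eef_pos: [552.6, 149.7, 183.3]
tool_rot: [3.142, -0.001, 0.045]
force: [-1.7, -0.0, 11.4]
width: 15.1
gripper_force: 60.9
```

```bash
python3 go.py
```

```text
t 12.325 p [552.573 149.676 183.316] rpy [179.997  -0.068   2.551] q [-0.838  0.78   0.895  1.826 -0.761  0.92  -1.116] F [-1.675 -0.01  11.443] M [-0.088  0.616 -0.254] 15.139349557135382 60.90875744819641
```

Request:
step_arm(plan=[{"dx": 0,"dy": 0,"dz": 0,"ax": 0,"ay": 0,"az": 0.06,"gripper": 0},{"dx": 0,"dy": 0,"dz": 0,"ax": 0,"ay": 0,"az": 0.06,"gripper": 0},{"dx": 0,"dy": 0,"dz": 0,"ax": 0,"ay": 0,"az": 0,"gripper": 0}])

```text
clock: 12.7
eef_pos: [551.8, 150.3, 183.3]
tool_rot: [3.141, 0.001, -0.139]
force: [-4.3, 0.3, 13.1]
width: 15.0
gripper_force: 62.5
```

```bash
python3 go.py; python3 look.py s3
```

```text
t 12.7 p [551.849 150.285 183.27 ] rpy [179.982   0.041  -7.943] q [-0.86   0.802  0.943  1.826 -0.798  0.948 -1.266] F [-4.257  0.268 13.128] M [-0.077  0.929  1.15 ] 14.997793558772951 62.49116063117981
1250 [[502.9  95.4 122.8]
 [553.6 126.5 154.6]
 [599.2 163.8 190.4]]
{110: 0, 112: 0, 114: 0, 116: 0, 118: 1, 120: 4, 122: 25, 124: 20, 126: 28, 128: 27, 130: 24, 132: 19, 134: 30, 136: 27, 138: 33, 140: 22, 142: 29, 144: 24, 146: 30, 148: 27, 150: 37, 152: 153, 154: 215, 156: 108, 158: 24, 160: 15, 162: 13, 164: 25, 166: 20, 168: 14, 170: 19, 172: 18, 174: 16, 176: 24, 178: 17, 180: 18, 182: 22, 184: 17, 186: 44, 188: 40, 190: 17, 192: 2, 194: 0, 196: 0, 198: 0, 200: 0, 202: 0, 204: 0, 206: 0, 208: 1, 210: 0, 212: 0, 214: 0, 216: 0}
plate z, tilt deg 155.09 [-0.42  0.87] 502 1.742825927083965
```

View pics/s3.png

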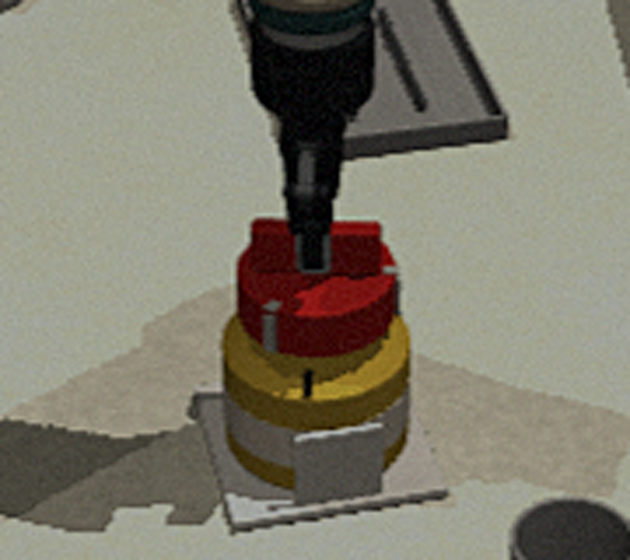

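Torque has jumped to about 1.15 N m, and the plate is down at 155 mm, which matches home. In the picture the lid is level, with its front rib (270,320) now clockwise of the mark. A small extra turn will make sure of the stop.

Request:
step_arm(plan=[{"dx": 0,"dy": 0,"dz": 0,"ax": 0,"ay": 0,"az": 0.025,"gripper": 0},{"dx": 0,"dy": 0,"dz": 0,"ax": 0,"ay": 0,"az": 0,"gripper": 0}])

```text
clock: 13.0
eef_pos: [551.9, 150.4, 183.3]
tool_rot: [3.141, 0.001, -0.175]
force: [-4.7, -1.2, 12.8]
width: 15.3
gripper_force: 73.6
```

```bash
python3 go.py
```

```text
t 13.0 p [551.853 150.355 183.314] rpy [179.963   0.043 -10.023] q [-0.864  0.806  0.952  1.826 -0.805  0.953 -1.296] F [-4.726 -1.168 12.813] M [-0.154  0.97   1.922] 15.33845322993683 73.57096865074709
```

Request:
step_arm(plan=[{"dx": 0,"dy": 0,"dz": 0,"ax": 0,"ay": 0,"az": 0,"gripper": 0.5},{"dx": 0,"dy": 0,"dz": 0,"ax": 0,"ay": 0,"az": 0,"gripper": 1},{"dx": 0,"dy": 0,"dz": 0,"ax": 0,"ay": 0,"az": 0,"gripper": 1},{"dx": 0,"dy": 0,"dz": 0,"ax": 0,"ay": 0,"az": 0,"gripper": 1},{"dx": 0,"dy": 0,"dz": 0,"ax": 0,"ay": 0,"az": 0,"gripper": 1},{"dx": 0,"dy": 0,"dz": -0.1,"ax": 0,"ay": 0,"az": 0,"gripper": 1},{"dx": 0,"dy": 0,"dz": -0.15,"ax": 0,"ay": 0,"az": 0,"gripper": 1},{"dx": 0,"dy": 0,"dz": -0.1,"ax": 0,"ay": 0,"az": 0,"gripper": 1},{"dx": 0,"dy": 0,"dz": 0,"ax": 0,"ay": 0,"az": 0,"gripper": 1}])

```text
clock: 14.12
eef_pos: [553.4, 149.8, 289.2]
tool_rot: [-3.14, -0.004, -0.182]
force: [-0.1, 0.0, -0.4]
width: 85.2
gripper_force: 0.0
```

```bash
python3 go.py; python3 look.py s4
```

```text
t 14.125 p [553.354 149.815 289.238] rpy [-179.894   -0.231  -10.444] q [-0.926  0.694  1.07   1.713 -0.667  1.141 -1.413] F [-0.101  0.036 -0.392] M [ 0.004  0.037 -0.012] 85.16577010899225 0.0
1413 [[503.5  95.2 122.8]
 [551.7 132.4 155.6]
 [599.  160.1 190.7]]
{110: 0, 112: 0, 114: 0, 116: 0, 118: 0, 120: 7, 122: 14, 124: 19, 126: 33, 128: 26, 130: 29, 132: 19, 134: 27, 136: 26, 138: 25, 140: 31, 142: 21, 144: 25, 146: 25, 148: 26, 150: 49, 152: 138, 154: 205, 156: 124, 158: 42, 160: 22, 162: 26, 164: 26, 166: 26, 168: 28, 170: 27, 172: 30, 174: 25, 176: 24, 178: 28, 180: 23, 182: 28, 184: 38, 186: 60, 188: 62, 190: 26, 192: 1, 194: 0, 196: 0, 198: 0, 200: 0, 202: 0, 204: 0, 206: 0, 208: 0, 210: 0, 212: 0, 214: 0, 216: 0}
plate z, tilt deg 155.94 [-0.    2.25] 533 2.018475511781274
```

View pics/s4.png

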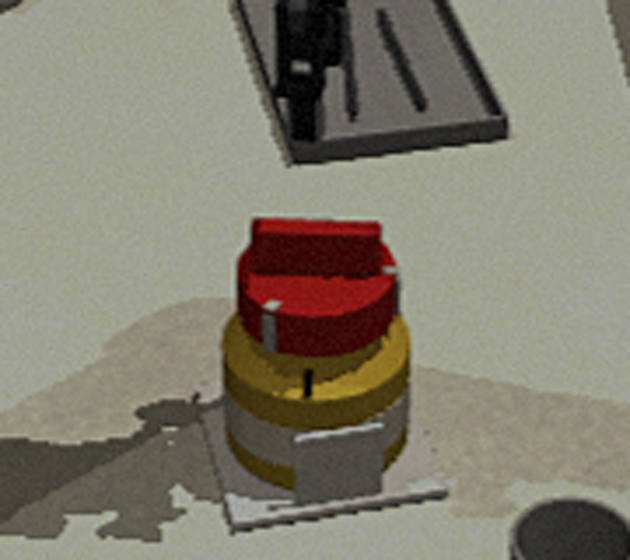

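The lid is home and level, the gripper is clear, and nothing around it has moved.

```bash
python3 -c "
from cell import ctrl
print(ctrl.finish_job())"
```

```text
the job is handed in; nothing more can be done
None
```

The leftmost red lid is on the jar, screwed clockwise about 156° after a fresh grip until it stopped tight (last torque reading 1.9 N m, above the 1–1.5 N m band), then released level, and the job is handed in at about 14 s.

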